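# Open the mini centrifuge

## Task

Open the mini centrifuge so that its tubes can be reached: press down the black release tab on its front so the lid springs ajar, then push the lid back over its hinge until it rests against its stop, fully open. Use only your fingertips or the outside of your fingers: grip and lift nothing, treat the centrifuge gently (it stands loose on its feet and must stay where it is), and leave everything around it undisturbed.

Things in the scene. Friction and masses are not known exactly. Their poses are not given: they have to be found in the camera images.
- centrifuge: Mini centrifuge, white casing 150 deep x 146 wide, rim 82 mm above the table, 1.4 to 2 kg, loose on rubber feet; tips if pushed hard (4 N) at the top of the open lid. Origin: centre of its underside; x from front (tab, towards the robot) to back (hinge), y left, z up. Shut lid: grey frame 150 x 146, top at 91 mm; clear hollow dome on it, 125 mm across, top at 116 mm.
- tab_top (a point): Where to press, straight down: on top of the black release tab at the middle of the casing's front, 75 mm above the table, 109 mm ahead of the centrifuge's centre; moves with the tab. The tab is a level paddle 34 mm wide; its front edge is 10 mm ahead of this point, the upright hook (26 mm wide, top at 94 mm) starts 15 mm behind it.
- tab (a joint): Angle of the sprung release tab (rad): 0 at rest, grows as it is pressed down, stop at 0.30 (6 mm down at tab_top, about 6 N). The hook frees the lid at about 0.15 (3 mm down, about 4 N). It springs back up when let go.
- lid (a joint): Angle of the lid (rad): 0 shut and latched. Once freed, a spring lifts it within about 1.5 s to about 0.95, no further. Stop at 1.85: fully open, leaning back. The hinge is slightly stiff: left below 1.2 the lid sinks back onto its spring, from 1.2 to 1.75 it stays where left. Pushing it open takes about 1 N at its front.
- lid_front (a point): Foremost point of the lid: middle of the front end of its tongue (24 mm wide, 4 mm thick), which stands out 11 mm from the lid frame (8 mm thick, front bar 13 mm deep, then the hollow dome). 164 mm from the hinge axis and 3 mm below it when shut; moves with the lid, and its axes too.
- lid_hinge (a point): Middle of the hinge axis at the casing's top rear, 78 mm behind the centrifuge's centre, 88 mm above the table; axis along the centrifuge's y; axes as the centrifuge's. With the lid at angle q, lid_front lies about 164 mm * cos q ahead of this point and 164 mm * sin q above it.
- dropper: White plastic dropper bottle with a pointed nozzle, 27 mm diameter, 81 mm tall, loose and light; stands close beside the centrifuge. Origin: centre of its underside, z up. Leave alone.
- oil: Small amber immersion-oil bottle with a black cap, 32 mm diameter, 61 mm tall, loose; stands close beside the centrifuge. Origin: centre of its underside, z up. Leave alone.
- adapter: Black stepped eyepiece adapter standing upright, 52 mm diameter, 82 mm tall, loose; stands close beside the centrifuge. Origin: centre of its underside, z up. Leave alone.
- rack: Grey microtube rack, 66 x 96 mm, 44 mm tall with its tubes, loose; near the centrifuge's left rear corner. Origin: centre of its underside. Leave alone.
- slidebox: Flat white slide box with some glass slides on its lid, 90 x 102 mm, 42 mm tall, loose. Origin: centre of its underside. Leave alone.
- driver_a: Blue-handled screwdriver lying flat, 170 mm long, loose. Origin: at table height near its middle. Leave alone.
- driver_b: Red-handled screwdriver lying flat, 150 mm long, loose. Origin: at table height near its middle. Leave alone.
- mouse: Black computer mouse, 98 x 56 mm, 31 mm tall, loose. Origin: centre of its underside. Leave alone.

How it is judged (in metres and radians):
On the way, in this order (a step that is already met when the one before it is completed fails the run):
1. the release tab is pressed down (value of joint tab above 0.15 rad), for 0.1 s.
2. the tab is let back up and the lid has sprung ajar (value of joint tab below 0.06 rad and value of joint lid above 0.5 rad), for 0.1 s.
At the end, for the whole second after the job is handed in: The lid is within 0.1 rad of its open stop (joint lid above 1.75), the tab is back up (below 0.06), and the centrifuge stands flat on the table within 25 mm of where it stood, with all the bystanders within 15 mm of theirs (value of joint lid above 1.75 rad and value of joint tab below 0.06 rad and distance of centrifuge from where it was at the start of the episode below 0.025 m and angle between centrifuge's own z axis and vertical below 0.03 rad and distance of each of dropper, oil, adapter, rack, slidebox, driver_a, driver_b, mouse from where it was at the start of the episode below 0.015 m); the robot touches nothing.
It fails at once if the centrifuge is lifted, tipped or shoved (more than 25 mm, or 0.12 rad) (distance of centrifuge from where it was at the start of the episode above 0.025 m or angle between centrifuge's own z axis and vertical above 0.12 rad).
It fails at once if the centrifuge, its tab or its lid is squeezed or forced (over 30 N) (contact force between the fingers and centrifuge above 30 N).
It fails at once if something around the centrifuge is moved more than 15 mm (distance of any of dropper, oil, adapter, rack, slidebox, driver_a, driver_b, mouse from where it was at the start of the episode above 0.015 m).
It also fails if it takes over 45 s, if anything falls off the work surface, if the arm or the gripper's body presses on something with over 40 N, if the wrist force passes 120 N, or if a joint passes its speed limit or range.

## Robot

A 6-joint arm with a two-finger parallel gripper is mounted at the origin on the work surface. World frame = base frame: x ahead of the robot, y to its left, z up, the work surface at z = 0. Lengths are in mm, angles in rad, forces in N, time in s.
With the tool pointing down it reaches from about 275 to 825 mm from the base axis. Payload 4.9 kg.
Tool frame: the origin (TCP) lies at the very end of the fingers, on their centre line; the grasp point (between the pads) lies 19 mm behind it; z points along the fingers, y is the direction in which the jaws open and shut (so a half turn about z gives the same grasp; the last joint's range is limited). The gripper opens to 85 mm and grips with 20 to 120 N. Pads are 22 mm wide; open, the fingers measure 114 mm over their backs; the gripper's body (76 mm by 85 mm) begins 54 mm behind the grasp point. The pads swing forward as they close: fully open they stand 13 mm farther back than shut.
Start: joints at [-0.134, 0.326, -0.193, 1.052, 0, 1.437], TCP at [550.017, 0.009, 231.281] pointing down, gripper open.
Joint ranges: [-2.65, 2.65], [-0.97, 1.79], [-1.3, 1.35], [-1.93, 2.1], [-1.47, 1.37], [-3.14, 3.14]. Speed limits (rad/s): [2.57, 2.57, 3.14, 3.14, 3.14, 3.14].

## Interface

Orientations are given as a unit quaternion [x, y, z, w].
In Python, from workcell import arm gives the robot as it stands.
- The arm moves only by the shell command python3 -m jog 'ROWS' [OPENING]. ROWS is JSON, a list of rows, each a list of 2 entries, a list of its own where there are three numbers: the shift along the tool's x, y, z in mm, then the turn about the tool's z in degrees. In form: [[[x, y, z], turn], ...]. A call has 1 to 12 rows; each row is the pose to reach, as a shift and turn from the pose commanded when the call began, along the tool's axes at that moment; what a row does not reach only later rows make up. A row lasts 1/12 s, in which the tool goes at most 41.7 mm and 7.16 degrees, less where a joint would pass 70% of its speed; a pose out of reach is approached as far as the arm can. A call with a gripper value outside its range is refused whole. OPENING is the closure, from -1 (fully open) to 1 (shut), so that 0 is half open, set as the call begins (- or left out, the last holds). The fingers move at their own pace and stop on an object; the grip force is fixed at half the most. Time passes only in rows, so rows that repeat a pose let the fingers close. It gives the time, the measured TCP pose, the force and the opening at its end, in the units of the state.
- arm.get_state(): the state, without advancing time (a new reading comes with each control period).
- arm.read_camera(name): name is "scene" or "side" or "wrist"; returns (picture, depth): 480x640x3 uint8, red, green, blue; 480x640 float32, mm along the optical axis (not along the pixel's ray), 0 where there is no reading.
- arm.camera_params(name): a dict with "vfov" (degrees; the focal length in pixels is half the picture's height over the tangent of half this angle, whatever the lens; pixels are square), "cx", "cy" (the principal point, pixels), "origin" and "attitude" of the camera in the world. Camera axes: x right, y down, z forward; pixel columns grow to the right and rows downward; lengths in mm; the calibration is good to about 2 mm. A picture is of the moment at which its call begins: read the wrist's pose just before it. camera_params takes no time and is no camera call; for the wrist camera it gives the pose at the moment of the call.
- arm.job_done(): hands the job in, once; it reports no verdict.
Trained networks look in the newest picture that a camera, given by its name, has taken for a name from the list of things; names that differ only in an ending like _2 or _b are one class to them, and where a whole thing is asked for, a point or a joint stands for the part that bears it (a point fixed in the world has none). Each returns a list of dicts, best first, with "confidence" (0 to 1); they miss things now and then, are a little off and sometimes report something else, mostly with a low value. They report only what shows in the picture. A call takes as long as a camera call.
- arm.spot_in(thing, camera): "xyz" ([x, y, z] in mm, in world coordinates, good to about 4 mm: the middle of the surface that is visible of it).
- arm.trace(thing, camera): "mask" (480x640 bool, what is visible of it).
The state is a dict: "time_s": time; "q": joint angles; "dq": joint speeds; "tau": joint torques, N m; "position": TCP position; "eef_rot": TCP orientation; "force": force on the tool from outside, world axes, zero at the start; "torque": the same for the moment, N m; "finger_gap": finger opening in mm.
Only numpy, scipy, OpenCV 4.12 (cv2) and the standard library are available. Lean on these libraries where they do the work, as an engineer would, in place of code of your own. Each camera call takes 0.05 s, during which the arm holds its last target. There are 200 camera calls.

## Working session

There is one attempt and no reset: what is moved stays moved. The work goes in short steps, Python scripts to look and compute and a shell command to move; the robot and the scene stay as the last step left them, time stands still between calls to the robot, and variables do not carry over. Pictures are saved under pics/ and viewed, about 8 in all and at most 12, crops included, and the job is handed in when it is done.

```bash
mkdir -p pics; cat > h.py <<'E'
import numpy as np,cv2
from workcell import arm
from scipy.spatial.transform import Rotation as R
def snap(c,f):
    p,d=arm.read_camera(c); cv2.imwrite('pics/'+f,p[:,:,::-1]); return p,d
def K(c):
    P=arm.camera_params(c); f=240/np.tan(np.radians(P['vfov'])/2); return P,f
def Rm(P):
    a=np.array(P['attitude'],float); return a if a.shape==(3,3) else R.from_quat(a).as_matrix()
def cloud(c,d):
    P,f=K(c); v,u=np.mgrid[:480,:640]
    X=np.stack([(u-P['cx'])/f*d,(v-P['cy'])/f*d,d],-1)
    return X@Rm(P).T+np.array(P['origin'])
E
python3 - <<'E'
from h import *
np.set_printoptions(precision=1,suppress=True)
s=arm.get_state(); print(s)
for c in ('scene','side'):
    snap(c,c+'1.png'); print(c,arm.camera_params(c))
    for t in ('centrifuge','tab_top','lid_front','lid_hinge','dropper','oil','adapter','rack','slidebox','mouse'):
        try: print(t,[(np.array(r['xyz']).round(0),round(r['confidence'],2)) for r in arm.spot_in(t,c)[:2]])
        except Exception as e: print(t,e)
E
```

```text
{'time_s': 0.0, 'q': array([-0.1,  0.3, -0.2,  1.1,  0. ,  1.4]), 'dq': array([-0., -0.,  0., -0., -0., -0.]), 'tau': array([ -0. , -44.3,  26.2,   0. ,  -0. ,  -0. ]), 'position': array([549.4,   0.1, 230.5]), 'eef_rot': array([ 0.7,  0.7, -0. , -0. ]), 'force': array([ 0.1,  0.1, -0.3]), 'torque': array([0., 0., 0.]), 'finger_gap': 84.92345801793579}
scene {'vfov': 56.196631439962985, 'cx': 326.68735913460216, 'cy': 240.58314700850266, 'origin': array([ 900.3, -182.9,  961.7]), 'attitude': array([ 0.9,  0.5, -0.1, -0.2])}
centrifuge [(array([595.,  40.,  90.]), 0.74), (array([585.,  46., 101.]), 0.24)]
tab_top [(array([471., 100.,  76.]), 0.61)]
lid_front [(array([584.,  49.,  99.]), 0.93), (array([566., 184.,  45.]), 0.53)]
lid_hinge [(array([594.,  40.,  93.]), 0.92)]
dropper [(array([486., -65.,  44.]), 0.57)]
oil [(array([568., 183.,  43.]), 0.48)]
adapter [(array([ 577., -106.,   54.]), 0.74)]
rack [(array([703., 191.,  40.]), 0.57)]
slidebox [(array([ 464., -172.,   35.]), 0.87)]
mouse [(array([327., -88.,  29.]), 0.78)]
side {'vfov': 50.34400453112176, 'cx': 326.46442493258786, 'cy': 239.00191611874223, 'origin': array([ 442.7, -709.5,  802.7]), 'attitude': array([ 0.9, -0. ,  0. , -0.4])}
centrifuge [(array([560.,   4.,  89.]), 0.98)]
tab_top [(array([472.,  81.,  77.]), 0.72)]
lid_front [(array([567.,  28.,  91.]), 0.58)]
lid_hinge [(array([562.,   5.,  90.]), 0.71)]
dropper [(array([476., -74.,  41.]), 0.95), (array([ 569., -111.,   39.]), 0.73)]
oil [(array([557., 186.,  62.]), 0.48)]
adapter [(array([ 567., -114.,   42.]), 0.89), (array([567.,  28.,  91.]), 0.23)]
rack [(array([697., 185.,  40.]), 0.74)]
slidebox [(array([ 450., -187.,   35.]), 0.86), (array([320., -96.,  32.]), 0.47)]
mouse [(array([ 319., -100.,   33.]), 0.86), (array([ 449., -187.,   34.]), 0.72)]
```

```bash
python3 -m jog 2>&1 | head -5
```

```text
invalid input
```

View pics/scene1.png

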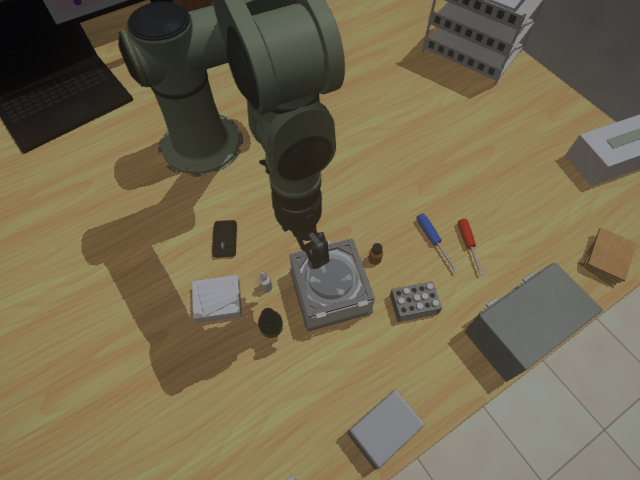

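View pics/side1.png

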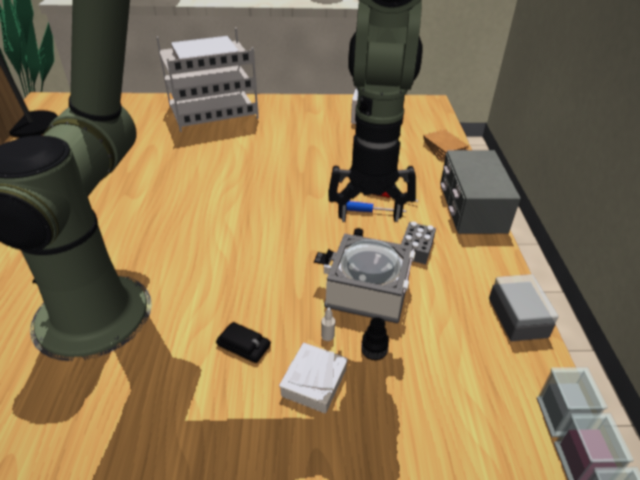

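The scene view shows the centrifuge at about (332,285), partly hidden by the arm. In the side view it is unobstructed, with the lid at about (372,265) and the black tab at about (323,258) on its left (front). Next I'll fit the pose from the depth data.

```bash
cat > fit.py <<'E'
from h import *
np.set_printoptions(precision=1,suppress=True)
for c in ('side','scene'):
    p,d=arm.read_camera(c); X=cloud(c,d)
    m=arm.trace('centrifuge',c)
    if m:
        M=m[0]['mask']&(d>0); q=X[M]; print(c,m[0]['confidence'],M.sum(),np.percentile(q[:,2],[1,25,50,75,99]))
        r=q[(q[:,2]>80)&(q[:,2]<98)]; print('rect',cv2.minAreaRect(r[:,:2].astype(np.float32)))
    V=X.reshape(-1,3); g=p.reshape(-1,3).max(1)
    # all points around: high rim plane
    a=V[(abs(V[:,0]-570)<140)&(abs(V[:,1]-40)<130)&(V[:,2]>82)&(V[:,2]<97)]
    print('all rim',len(a),cv2.minAreaRect(a[:,:2].astype(np.float32)))
    t=(abs(V[:,0]-475)<35)&(abs(V[:,1]-85)<40)&(V[:,2]>60)&(V[:,2]<86)&(g<70)&(d.ravel()>0)
    print('tab dark',t.sum(),V[t].mean(0) if t.any() else '', cv2.minAreaRect(V[t][:,:2].astype(np.float32)) if t.sum()>3 else '')
E
python3 fit.py; python3 - <<'E'
from h import *
snap('wrist','w1.png'); print(arm.camera_params('wrist'))
E
```

```text
side 0.6 6312 [  0.6  60.7  89.3 100.8 117. ]
rect ((564.8958129882812, 55.087074279785156), (150.4308319091797, 178.5260772705078), 72.6507339477539)
all rim 2136 ((564.739501953125, 54.9688606262207), (150.80149841308594, 178.30307006835938), 72.97341918945312)
tab dark 91 [471.7  78.9  75.3] ((468.7218017578125, 79.62266540527344), (27.13945770263672, 34.28917694091797), 17.48570442199707)
scene 0.65 204 [ 2.3 25.7 45.7 53.6 80.9]
rect ((481.8587646484375, -64.20275115966797), (2.091249704360962, 4.630302429199219), 59.11216354370117)
all rim 2259 ((557.1812133789062, 22.852134704589844), (212.79013061523438, 177.3088836669922), 73.68038177490234)
tab dark 21 [469.4  95.   75.2] ((474.6915588378906, 93.59747314453125), (12.220073699951172, 28.373851776123047), 80.53620147705078)
{'vfov': 64.71518985080944, 'cx': 314.4243765270598, 'cy': 237.57274259637197, 'origin': array([549.79896518,  80.55538808, 374.65141656]), 'attitude': array([ 9.87101212e-01,  9.40532530e-04, -5.51651542e-05,  1.60094687e-01])}
```

View pics/w1.png

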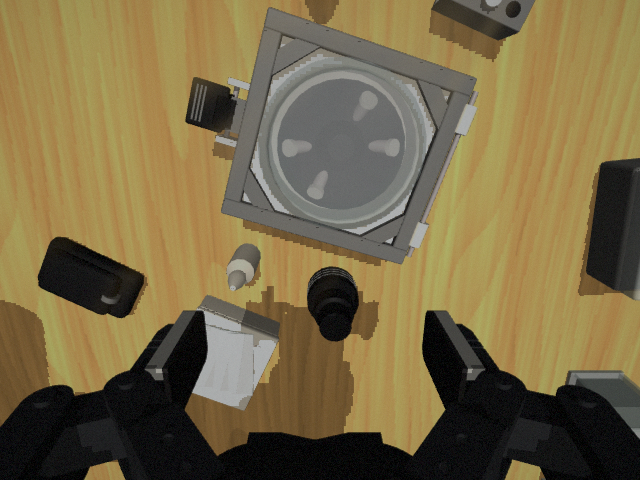

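```bash
python3 - <<'E'
from h import *
print(R.from_quat(arm.get_state()['eef_rot']).as_matrix().round(3), arm.get_state()['eef_rot'],Rm(arm.camera_params('wrist')).round(2))
p,d=arm.read_camera('wrist'); X=cloud('wrist',d)
for t in ('centrifuge','tab_top','lid_front','lid_hinge','oil'):
    print(t,[(np.array(r['xyz']).round(0),round(r['confidence'],2)) for r in arm.spot_in(t,'wrist')[:2]])
E
```

```text
[[ 0.  1.  0.]
 [ 1. -0.  0.]
 [ 0.  0. -1.]] [7.07108726e-01 7.07104836e-01 5.94414373e-06 4.33507089e-07] [[ 1.    0.    0.  ]
 [ 0.   -0.95 -0.32]
 [-0.    0.32 -0.95]]
centrifuge [(array([566.,  64.,  90.]), 0.73), (array([472.,  85.,  76.]), 0.54)]
tab_top [(array([472.,  82.,  76.]), 0.57)]
lid_front [(array([563.,  64., 100.]), 0.65)]
lid_hinge [(array([689., 157.,  34.]), 0.67)]
oil []
```

The wrist view shows the whole lid frame, with corners near (268,10), (476,77), (404,262) and (222,212). The tab is at about (212,105) and the hinge tabs are at (465,118) and (418,235). I'll fit the pose from this view.

```bash
cat > geo.py <<'E'
from h import *
np.set_printoptions(precision=1,suppress=True)
p,d=arm.read_camera('wrist'); X=cloud('wrist',d); V=X.reshape(-1,3); g=p.reshape(-1,3).astype(int).max(1)
ok=(d.ravel()>0)&(abs(V[:,0]-570)<150)&(abs(V[:,1]-54)<125)
P,f=K('wrist')
# lid frame corners from pixels on plane z=91
for u,v in ((268,9),(476,76),(404,263),(222,212)):
    r=Rm(P)@np.array([(u-P['cx'])/f,(v-P['cy'])/f,1]); print('corner',P['origin']+r*(91-P['origin'][2])/r[2])
a=V[ok&(V[:,2]>86)&(V[:,2]<96)]; print('z',np.median(a[:,2]),cv2.minAreaRect(a[:,:2].astype(np.float32)))
t=ok&(V[:,0]<500)&(V[:,1]>40)&(V[:,2]>68)&(V[:,2]<80)&(g<80)
print('tab',t.sum(),V[t].mean(0),cv2.minAreaRect(V[t][:,:2].astype(np.float32)))
E
python3 geo.py
```

```text
corner [519.1 144.3  91. ]
corner [661.3 104.   91. ]
corner [622.2 -35.4  91. ]
corner [478.5   6.7  91. ]
z 91.73190719759089 ((563.9808959960938, 56.34254455566406), (146.44802856445312, 177.8678436279297), 73.1929702758789)
tab 1136 [467.8  86.1  75.7] ((470.7398986816406, 84.44214630126953), (33.910430908203125, 30.802108764648438), 72.95297241210938)
```

Both fits agree: centre at about (570,55), yaw about -16.7°, tab_top at about (466,86). I'll go above the tab with the fingers shut and the jaw axis across the tab.

```bash
python3 -m jog '[[[8,-8,0],-6.6],[[16,-16,0],-13.3],[[24,-24,0],-20],[[32,-32,0],-26.6],[[40,-40,0],-33.3],[[48,-48,0],-40],[[56,-56,0],-46.6],[[64,-64,0],-53.3],[[72,-72,0],-60],[[80,-80,0],-66.6],[[87,-88,0],-73.3],[[87,-88,0],-73.3]]' 1
python3 -m jog '[[[0,0,15],0],[[0,0,40],0],[[0,0,65],0],[[0,0,90],0],[[0,0,115],0],[[0,0,130],0],[[0,0,130],0],[[0,0,130],0]]'
python3 - <<'E'
from h import *
np.set_printoptions(precision=3,suppress=True)
s=arm.get_state(); print(s['position'],s['force'],s['finger_gap'],s['q'],'\n',R.from_quat(s['eef_rot']).as_matrix())
p,d=snap('wrist','w2.png'); print(arm.spot_in('tab_top','wrist')[:1])
E
```

```text
time_s: 2.7
position: [460.6, 88.0, 231.3]
eef_rot: [0.144, 0.99, 0.0, -0.0]
force: [-0.5, 1.0, -0.3]
finger_gap: 0.0
time_s: 3.37
position: [461.9, 86.7, 100.9]
eef_rot: [0.146, 0.989, -0.0, -0.001]
force: [0.3, -0.0, 1.3]
finger_gap: 0.4
[461.85   86.702 100.919] [ 0.271 -0.002  1.265] 0.380796508280141 [ 0.028  0.321 -0.577  0.674 -0.     0.322] 
 [[-0.957  0.289 -0.002]
 [ 0.289  0.957 -0.   ]
 [ 0.001 -0.001 -1.   ]]
[{'xyz': [460.0, 88.1, 77.0], 'confidence': 0.73}]
```

View pics/w2.png

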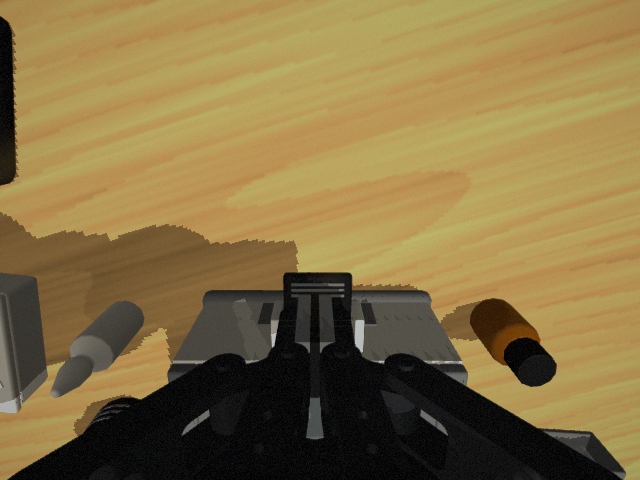

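The tab is centred under the shut fingers at about (318,290), and the dropper and oil bottle stand clear. Now I'll descend and press.

```bash
python3 -m jog '[[[0,0,8],0],[[0,0,16],0],[[0,0,20],0],[[0,0,22],0],[[0,0,23],0],[[0,0,24],0],[[0,0,25],0],[[0,0,26],0],[[0,0,27],0],[[0,0,27],0],[[0,0,27],0]]'
```

```text
time_s: 4.38
position: [461.9, 87.1, 74.4]
eef_rot: [0.145, 0.989, 0.0, -0.0]
force: [-1.1, 1.0, 3.0]
finger_gap: -0.0
```

```bash
python3 -m jog '[[[0,0,1],0],[[0,0,2],0],[[0,0,3],0],[[0,0,3],0],[[0,0,3],0]]'; python3 - <<'E'
from h import *
p,d=arm.read_camera('side'); X=cloud('side',d); V=X.reshape(-1,3)
k=(d.ravel()>0)&(abs(V[:,0]-570)<120)&(abs(V[:,1]-55)<120)&(V[:,2]>118)
q=(V[k]-[570,55,0])@np.array([[.958,.287,0],[-.287,.958,0],[0,0,1]]); q=q[q[:,0]>-60]
print(len(q), q[q[:,2].argmax()] if len(q) else '', arm.get_state()['force'])
E
```

```text
time_s: 4.8
position: [460.9, 87.4, 71.2]
eef_rot: [0.145, 0.989, 0.0, -0.001]
force: [-3.3, 1.6, 5.6]
finger_gap: -0.1
2139 [-59.95762631 -29.98163249 515.2383954 ] [-3.86906995  1.30891644  6.66565821]
```

```bash
python3 -m jog '[[[0,0,1],0],[[0,0,1.5],0],[[0,0,1.5],0],[[0,0,1.5],0]]'; python3 - <<'E'
from h import *
snap('side','s2.png'); print(arm.get_state()['force'])
i=cv2.imread('pics/s2.png')[190:330,270:440]; cv2.imwrite('pics/s2c.png',cv2.resize(i,None,fx=4,fy=4))
E
```

```text
time_s: 5.18
position: [460.5, 87.5, 69.7]
eef_rot: [0.145, 0.989, 0.0, -0.001]
force: [-3.8, 1.7, 6.7]
finger_gap: -0.2
[-4.84871638  1.92493377  7.38420043]
```

View pics/s2c.png

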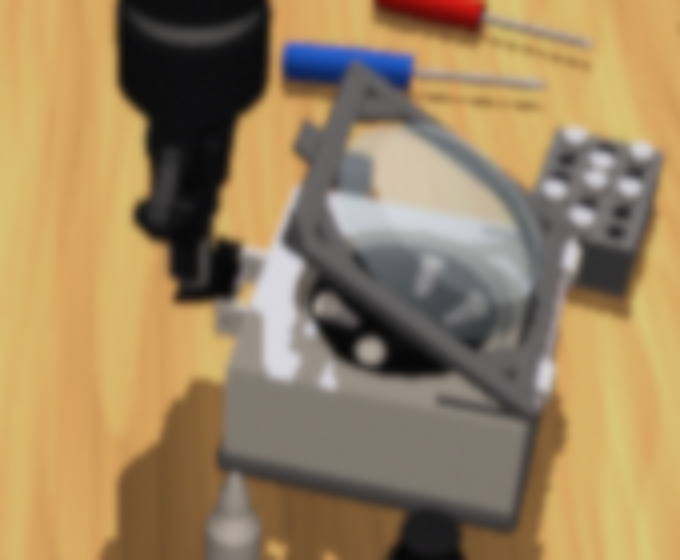

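The lid has sprung ajar, with its front edge at about (330,140) in the crop, clear of the gripper. The tab is still held down, so I'll release it, back off and rise to pushing height.

```bash
python3 -m jog '[[[1,0,-4],0],[[3,0,-12],0],[[8,0,-25],0],[[14,0,-45],0],[[20,0,-70],0],[[20,0,-95],0],[[20,0,-115],0],[[20,0,-130],0],[[20,0,-135],0],[[20,0,-135],0]]'; cat > lid.py <<'E'
from h import *
import sys
np.set_printoptions(precision=2,suppress=True)
s=arm.get_state(); A=np.array([[.958,.287,0],[-.287,.958,0],[0,0,1]])
print('tcp local',(s['position']-[570.2,55,0])@A,'F',s['force']@A)
# lid frame pixels by trace, slope fit
for c in ('side','scene'):
    p,d=arm.read_camera(c); X=cloud(c,d)
    for t in ('lid_front',):
        m=arm.trace(t,c)
        if not m: print(c,t,'none'); continue
        M=m[0]['mask']&(d>0); q=(X[M]-[570.2,55,0])@A
        q=q[(abs(q[:,1])<80)&(q[:,2]>110)&(q[:,2]<262)&(q[:,0]>-40)]
        if len(q)<20: print(c,t,len(q)); continue
        ang=np.arctan2(q[:,2]-88,78-q[:,0]); print(c,t,m[0]['confidence'],len(q),'ang pct',np.percentile(ang,[5,25,50,75,95]),'zmax',np.percentile(q[:,2],99))
E
python3 lid.py
```

```text
time_s: 6.07
position: [443.9, 92.8, 206.3]
eef_rot: [0.145, 0.989, 0.0, 0.002]
force: [-0.3, -0.1, -0.7]
finger_gap: 0.2
tcp local [-131.79   -0.07  206.27] F [-0.29 -0.16 -0.65]
side lid_front 0.78 2604 ang pct [0.92 0.96 1.03 1.19 1.37] zmax 215.12994006737208
scene lid_front 0.94 4057 ang pct [0.94 0.97 1.09 1.24 1.43] zmax 214.28582836718303
```

```bash
python3 -m jog '[[[-10,0,0],0],[[-30,0,0],0],[[-50,0,0],0],[[-70,0,0],0],[[-85,0,0],0],[[-95,0,0],0],[[-95,0,0],0]]' && python3 -m jog '[[[-4,0,0],0],[[-8,0,-1],0],[[-12,0,-2],0],[[-16,0,-4],0],[[-20,0,-6],0],[[-24,0,-8],0],[[-28,0,-10],0],[[-32,0,-12],0],[[-36,0,-14],0],[[-40,0,-15],0],[[-44,0,-16],0],[[-48,0,-17],0]]'; python3 lid.py
```

```text
time_s: 6.85
position: [535.7, 64.6, 203.8]
eef_rot: [0.146, 0.989, -0.0, -0.0]
force: [-0.6, -0.2, -0.3]
finger_gap: 0.1
time_s: 7.85
position: [580.2, 51.5, 221.8]
eef_rot: [0.145, 0.989, -0.0, -0.0]
force: [-1.1, 0.6, 0.9]
finger_gap: -0.1
tcp local [ 10.6   -0.49 221.8 ] F [-1.17  0.25  0.86]
side lid_front 0.9 1989 ang pct [1.23 1.27 1.33 1.46 1.64] zmax 240.90940842045157
scene lid_front 0.57 3656 ang pct [1.26 1.29 1.36 1.51 1.7 ] zmax 241.27752535688978
```

The lid is at about 1.25 and following the finger, with about 1 N on it. Continuing.

```bash
python3 -m jog '[[[-4,0,-1],0],[[-8,0,-2],0],[[-12,0,-3],0],[[-16,0,-4],0],[[-20,0,-5],0],[[-24,0,-6],0],[[-28,0,-7],0],[[-32,0,-8],0],[[-36,0,-9],0],[[-40,0,-10],0],[[-44,0,-10],0],[[-48,0,-10],0]]'; python3 lid.py
```

```text
time_s: 9.05
position: [626.3, 37.8, 231.9]
eef_rot: [0.145, 0.989, 0.0, 0.0]
force: [-0.3, 0.8, 0.7]
finger_gap: -0.3
tcp local [ 58.66  -0.42 231.87] F [-0.49  0.7   0.72]
side lid_front 0.94 1252 ang pct [1.52 1.56 1.62 1.71 1.84] zmax 250.61046460638812
scene lid_front 0.62 2526 ang pct [1.55 1.58 1.64 1.76 1.92] zmax 250.72779059459768
```

```bash
python3 -m jog '[[[-3,0,0],0],[[-6,0,0],0],[[-9,0,0],0],[[-12,0,0],0],[[-15,0,0],0],[[-18,0,0],0],[[-21,0,0],0],[[-24,0,0],0],[[-27,0,0],0],[[-30,0,0],0],[[-32,0,0],0],[[-32,0,0],0]]'; python3 lid.py
```

```text
time_s: 10.25
position: [656.9, 28.5, 231.7]
eef_rot: [0.145, 0.989, -0.0, 0.0]
force: [0.2, -0.1, 0.4]
finger_gap: -0.1
tcp local [ 90.65  -0.52 231.68] F [ 0.2  -0.05  0.39]
side lid_front 0.8 1284 ang pct [1.71 1.76 1.81 1.91 2.03] zmax 247.54596699873377
scene lid_front 0.69 1615 ang pct [1.77 1.81 1.86 1.95 2.08] zmax 248.42763791878932
```

```bash
python3 -m jog '[[[-1,0,0],0],[[-2,0,0],0],[[-3,0,0],0],[[-4,0,0],0],[[-5,0,0],0],[[-6,0,0],0],[[-6,0,0],0],[[-6,0,0],0]]'; python3 lid.py
```

```text
time_s: 11.12
position: [662.3, 26.9, 231.7]
eef_rot: [0.145, 0.989, 0.0, -0.0]
force: [-0.4, -0.1, 0.8]
finger_gap: -0.1
tcp local [ 96.25  -0.49 231.72] F [-0.37 -0.17  0.77]
side lid_front 0.95 1368 ang pct [1.78 1.82 1.87 1.99 2.14] zmax 244.21724955160232
scene lid_front 0.91 1347 ang pct [1.83 1.86 1.91 1.99 2.1 ] zmax 246.85448139847782
```

```bash
python3 -m jog '[[[-1,0,0],0],[[-2,0,0],0],[[-3,0,0],0],[[-3,0,0],0],[[-3,0,0],0]]'; python3 lid.py
```

```text
time_s: 11.73
position: [665.1, 26.0, 231.7]
eef_rot: [0.145, 0.989, 0.0, -0.0]
force: [-0.1, 0.0, 0.5]
finger_gap: 0.4
tcp local [ 99.26  -0.5  231.72] F [-0.13 -0.03  0.5 ]
side lid_front 0.74 1430 ang pct [1.77 1.82 1.87 1.99 2.16] zmax 245.657364751315
scene lid_front 0.62 1327 ang pct [1.83 1.87 1.91 1.99 2.09] zmax 246.97152874684076
```

The last 3 mm left the lid angle unchanged with no force on the finger, so the lid seems to have fallen to its stop. I'll back off and check.

```bash
python3 -m jog '[[[5,0,0],0],[[20,0,0],0],[[40,0,0],0],[[65,0,0],0],[[90,0,0],0],[[120,0,0],0],[[150,0,-10],0],[[180,0,-20],0],[[200,0,-30],0],[[220,0,-40],0],[[220,0,-40],0],[[220,0,-40],0]]'; python3 lid.py; python3 - <<'E'
from h import *
snap('side','s3.png'); snap('scene','c3.png'); a=cv2.imread('pics/s3.png')[170:400,200:450]; b=cv2.imread('pics/c3.png')[180:410,190:490]
cv2.imwrite('pics/f.png',cv2.resize(np.hstack([a,b]),None,fx=1.45,fy=1.45))
A=np.array([[.958,.287,0],[-.287,.958,0],[0,0,1]])
for c in ('side','scene'):
    for t in ('dropper','oil','adapter','rack','slidebox','mouse','tab_top'):
        print(c,t,[(np.array(r['xyz']).round(0),round(r['confidence'],2)) for r in arm.spot_in(t,c)[:1]])
    p,d=arm.read_camera(c); X=cloud(c,d); V=((X.reshape(-1,3)-[570.2,55,0])@A)[d.ravel()>0]
    r=V[(abs(V[:,0])<90)&(abs(V[:,1])<85)&(V[:,2]>77)&(V[:,2]<86)]; print('rim local',cv2.minAreaRect(r[:,:2].astype(np.float32)))
    g=p.reshape(-1,3).max(1)[d.ravel()>0]
    t=V[(abs(V[:,0]+106)<12)&(abs(V[:,1])<15)&(V[:,2]>50)&(g<80)]; print('tab z',np.median(t[:,2]),len(t))
    l=V[(V[:,0]>60)&(V[:,0]<200)&(abs(V[:,1])<80)&(V[:,2]>150)&(V[:,2]<265)]
    h=l[l[:,2]>np.percentile(l[:,2],97)]; print('lid top edge',h.mean(0), np.arctan2(h[:,2].mean()-88,78-h[:,0].mean()))
E
```

```text
time_s: 12.93
position: [454.1, 89.6, 272.7]
eef_rot: [0.145, 0.989, 0.0, 0.001]
force: [-0.4, 0.7, -0.2]
finger_gap: -0.3
tcp local [-121.19   -0.13  272.69] F [-0.55  0.6  -0.19]
side lid_front 0.79 1511 ang pct [1.78 1.82 1.87 1.99 2.15] zmax 244.64955478598617
scene lid_front 0.7 1312 ang pct [1.83 1.86 1.91 1.99 2.09] zmax 246.75399152126803
side dropper [(array([478., -77.,  41.]), 0.92)]
side oil [(array([558., 182.,  57.]), 0.54)]
side adapter [(array([ 566., -108.,   42.]), 0.96)]
side rack [(array([684., 206.,  38.]), 0.88)]
side slidebox [(array([ 450., -186.,   36.]), 0.63)]
side mouse [(array([321., -98.,  32.]), 0.83)]
side tab_top [(array([472.,  78.,  76.]), 0.66)]
rim local ((-6.0711212158203125, -0.7321014404296875), (151.68560791015625, 165.6118621826172), 89.13751983642578)
tab z 322.5784126063679 328
lid top edge [119.48842001  -4.09672742 244.58869074] 1.8297968079026907
scene dropper [(array([487., -65.,  43.]), 0.49)]
scene oil [(array([567., 184.,  45.]), 0.57)]
scene adapter [(array([ 579., -105.,   53.]), 0.63)]
scene rack [(array([701., 190.,  42.]), 0.76)]
scene slidebox [(array([ 462., -176.,   37.]), 0.96)]
scene mouse [(array([326., -88.,  29.]), 0.78)]
scene tab_top [(array([688.,  10., 210.]), 0.71)]
rim local ((-4.170494079589844, -1.9588699340820312), (169.4385986328125, 147.0677032470703), 0.3691139817237854)
tab z 323.56945345729446 548
lid top edge [120.81568475  -2.91047132 245.90744205] 1.8355742956820895
```

View pics/f.png

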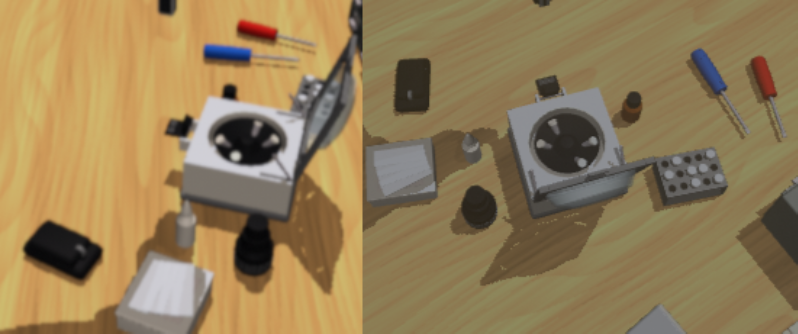

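In both views the lid leans fully back (top edge at about 1.83 rad), the tab is up at about (180,125) in the left crop, the tubes are exposed and the neighbours stand as before. Handing in.

```bash
python3 -c "
from workcell import arm
print(arm.job_done(), arm.get_state()['time_s'])"
```

```text
the job is handed in; nothing more can be done
the job is handed in; nothing more can be done
```

The mini centrifuge is open and the job is handed in; I got no verdict back. With the fingers shut, I pressed the release tab down about 5 mm at around 7 N. I let the tab spring back, then pushed the lid's front edge back to its stop with the outside of the fingers, at about 1 N. The arm backed off clear at about 13 s of the 45 s allowed.

**Last checks before hand-in:**
- **Lid:** its top edge measures about 1.83 rad in both fixed cameras, and the angle did not change when I withdrew the fingers. I took this as resting on the stop (1.85).
- **Tab:** the side camera puts it at about 76 mm, its resting height.
- **Centrifuge:** the rim fit shows it within a few millimetres of where it stood, not turned. I did not measure its tilt, but it looks flat in the pictures.
- **Bystanders:** the dropper, oil bottle, adapter, slide box and mouse are within about 6 mm of their first readings, and the scene camera puts the rack within 2 mm. I checked the two screwdrivers only by eye.

**Checks that disagreed:**
- The side camera read the rack about 25 mm off. The open lid partly hides the rack in that view, so I trusted the scene camera.
- The scene camera's network reported the tab on the lid, which is a false detection.
- My own depth check of the tab height picked up the gripper instead, so I ignored it.

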